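Clamp a media bottle in the bench shaker with its star wheel

ROBOT

A 7-joint arm with a two-finger parallel gripper is mounted at the origin on the work surface. World frame = base frame: x ahead of the robot, y to its left, z up, the work surface at z = 0. Lengths are in m, angles in rad, forces in N, time in s.
With the tool pointing down it reaches from about 0.425 to 0.875 m from the base axis. Payload 4.7 kg.
Tool frame: the origin (TCP) lies where the fingers leave the gripper's body, on its centre line; the fingertips stand 70 mm ahead of it and the grasp point (between the pads) lies 51 mm ahead of it; z points along the fingers, y is the line along which they close (so a half turn about z gives the same grasp; the last joint's range is limited). The gripper opens to 87 mm and grips with 3 to 60 N. Pads are 19 mm wide; open, the fingers measure 117 mm over their backs; the gripper's body (75 mm by 190 mm) begins 51 mm behind the grasp point.
Start: joints at [-1.168, 0.321, -0.07, 1.45, 0.023, 1.371, -0.057], TCP at [0.246, 0.601, 0.292] pointing down, gripper open.
Joint ranges: [-2.86, 2.86], [-0.3, 2.09], [-1.38, 1.24], [0.06, 2.45], [-1.56, 4.7], [0.09, 2.05], [-2.69, 2.69]. Speed limits (rad/s): [2.57, 2.57, 3.14, 3.14, 3.14, 3.14, 3.14].

INTERFACE

Orientations are given as a rotation vector (axis times angle).
In Python, from bench import get_state, get_image, get_calibration, close_job gives the robot as it stands.
- The arm moves only by the tool send_rows, never from a script. Its argument "rows" is a list of rows, each an object of numbers: "hand": the finger opening in mm, from 0 to 87; "x", "y", "z": the shift along the world's x, y, z in mm; "roll": the turn about the world's z in degrees. A call has 1 to 10 rows; each row shifts and turns the commanded pose from where the row before left it; what a row does not reach is not made up. A row lasts 1/10 s, in which the tool goes at most 50 mm and 8.59 degrees, less where a joint would pass 70% of its speed; a pose out of reach is approached as far as the arm can. A call is refused whole if a number of a shift passes 50 or a number of a turn 8.59, either way. A call with a gripper value outside its range is refused whole. The fingers move at their own pace and stop on an object; "force" is the grip in N (left out, the last holds). Time passes only in rows, so rows that do not move let the fingers close. It gives the time, the measured TCP pose, the force, the opening and the grip force at its end, in the units of the state.
- get_state(): the state, without advancing time (a new reading comes with each control period).
- get_image(name): name is "scene" or "top" or "wrist"; returns the picture (400x640x3 uint8, blue, green, red); there is no depth.
- get_calibration(name): a dict with "mtx" (3x3 intrinsics, pixels), "world_from_camera" (4x4, takes a point from camera to world coordinates). Camera axes: x right, y down, z forward; pixel columns grow to the right and rows downward; lengths in m; the calibration is good to about 2 mm. A picture is of the moment at which its call begins: read the wrist's pose just before it. get_calibration takes no time and is no camera call; for the wrist camera it gives the pose at the moment of the call.
- close_job(): hands the job in; it is judged then, once.
The state is a dict: "time": time; "joint_positions": joint angles; "qd": joint speeds; "joint_torque": joint torques, N m; "position": TCP position; "tool_rot": TCP orientation; "ft_force": force on the tool from outside, world axes, zero at the start; "torque": the same for the moment, N m; "grip_width": opening from 0.0 (shut) to 1.0 (fully open); "grip_force": force on a finger pad.
Only numpy, scipy, OpenCV 4.12 (cv2) and the standard library are available. Lean on these libraries where they do the work, as an engineer would, in place of code of your own. Each camera call takes 0.05 s, during which the arm holds its last target. There are 200 camera calls.

TASK

Stand the small media bottle upright in the shaker's clamp, between the V stop and the padded jaw, and let go of it. Then push the spokes of the star wheel round clockwise (seen from above), one after another, until the jaw has the bottle firmly against the V stop: stop gently, hand-tight, once the push has risen to about one and a half times what the free wheel takes, because forcing it cracks the glass. Leave it clamped, with the wheel released and everything else on the bench where it was.

Things in the scene. Friction and masses are not known exactly. Their poses are not given: they have to be found in the camera images.
- bottle_mid (a point): centre (half-way up) of the small media bottle: glass, amber contents, blue screw cap, about 0.2 kg, free on the bench on the robot's right; the two like it are 143 mm tall. 104 mm tall; body 56 mm across from the foot to 58 mm up, then a shoulder; cap 40 mm across, its sides 28 to 52 mm above this point. z is up through the cap.
- bottle: the same small bottle; origin at the centre of its foot, 52 mm below its centre. Squeezing it in the clamp with more than 35 N cracks it.
- shaker: white bench shaker, fixed, 250 mm (x) by 400 mm (y from -180 to +220), origin on the bench, z up. Its deck is 50 mm above the bench; on it, along y at x = 0: V stop around y -110 mm, sliding jaw in the middle, star wheel at +130 mm. A loose vial 40 mm tall stands on the deck near x -90, y -90 mm: leave it.
- cradle (a point): deck point at the clamp (shaker x 0, y -90 mm; its axes). The V stop, two upright plates 45 mm high open to +y, is on the -y side; it is adjustable, so a bottle sits home with its axis up to 4 mm either way in y of here. The pad closes from +y; open, its face is 54 to 70 mm away. Stand the bottle about 8 mm to +y of here; the jaw pushes it home.
- jaw: aluminium jaw block behind the pad, driven by the wheel along the shaker's y; 50 mm wide, top 93 mm above the bench. Origin at the shaker's origin when wound fully open (it starts partly closed); it closes towards -y. Not to be pushed by hand.
- pad: black rubber pad on the jaw's front, 40 mm wide, 36 high, 8 thick (y); origin at its centre, 74 mm above the bench, pressing face 4 mm to the shaker's -y; axes as the shaker's. It sits on a stiff spring (10 N per mm, 6 mm travel). A good clamp presses the bottle with about 13 N (6 to 24 N is right, over 35 N cracks it).
- star_wheel: black star wheel, upright axis, five bare, slippery round spokes 12 mm thick with tips 75 mm from the axis; hub 32 mm across. Origin on the axis in the spokes' mid-plane, 140 mm above the bench. Own x axis lies along one spoke, the rest every 72 degrees; z up. Clockwise from above (falling yaw) closes the jaw 12 mm per rad; 105 to 220 degrees bring it to the bottle.
- wheel_top (a point): top of the wheel's hub, on its axis, 150 mm above the bench. How it turns: dry friction 0.32 N m holds it where left (5.3 N of push 60 mm from the axis keeps it running, 0.01 N m more per rad/s). Each newton on the bottle adds 0.012 N m: at 60 mm the push then grows about 0.4 N per mm; 8 to 9 N there is hand-tight, 12 N cracks the glass. Never load a spoke above 25 N.
- guard_edge (a point): middle of the +x edge of the grey guard plate's top, 162 mm above the bench; axes as the shaker's. The plate is 8 mm thick, 100 mm in x by 170 mm in y, and covers the wheel's half towards the shaker's -x, so spokes are reached from above only on the +x half. Under the wheel a gear housing 60 mm across rises to 116 mm; farther out it is free down to the deck.

How it is judged:
By the outcome, as a careful person would: the job done as asked, in the order asked, and still so for the second after the job is handed in, with the robot touching nothing.
It also fails if it takes over 72 s, if anything falls off the work surface, if the arm or the gripper's body presses on something with over 40 N, if the wrist force passes 120 N, or if a joint passes its speed limit or range.

## Working session

There is one attempt and no reset: what is moved stays moved. The work goes in short steps, Python scripts to look and compute and a tool call to move; the robot and the scene stay as the last step left them, time stands still between calls to the robot, and variables do not carry over. Pictures are saved under pics/ and viewed, at most 10 in all, crops included, and the job is handed in when it is done.

Besides the shell and the picture viewer there is one more tool, called after "Request:" by a JSON object that holds its "fn" and its "kwargs". send_rows: Moves the arm, as the interface text tells. Its arguments: {"type":"object","properties":{"rows":{"type":"array","items":{"type":"object","properties":{"hand":{"type":"number"},"x":{"type":"number"},"y":{"type":"number"},"z":{"type":"number"},"roll":{"type":"number"}}}},"force":{"type":"number"}},"required":["rows"]}

```bash
mkdir -p pics; cat > h.py <<'E'
import numpy as np, cv2
from bench import *
def ray(cal,u,v,z):
    K=np.array(cal["mtx"]);T=np.array(cal["world_from_camera"])
    d=T[:3,:3]@np.linalg.solve(K,[u,v,1.]);o=T[:3,3]
    return o+d*(z-o[2])/d[2]
def proj(cal,p):
    K=np.array(cal["mtx"]);T=np.array(cal["world_from_camera"])
    c=T[:3,:3].T@(np.array(p)-T[:3,3]);q=K@c
    return q[:2]/q[2]
E
python3 - <<'E'
from h import *
s=get_state();print(s)
for n in("scene","top"):
    cv2.imwrite(f"pics/{n}1.png",get_image(n));c=get_calibration(n);print(n,np.round(c["mtx"],1).tolist(),np.round(c["world_from_camera"],3).tolist())
E
```

```text
{'time': 0.0, 'joint_positions': array([-1.16789751,  0.32182029, -0.07009272,  1.45166145,  0.02260229,
        1.3707846 , -0.05691939]), 'qd': array([-0.0002358 ,  0.00102457, -0.00114246,  0.00016396,  0.00173403,
       -0.00074651, -0.00060627]), 'joint_torque': array([-9.02982538e-04, -4.91270900e+01, -4.04385868e-01, -3.12528098e+01,
       -6.38859300e-02,  4.36129177e-02,  1.76507710e-04]), 'position': array([0.24627964, 0.6010908 , 0.29117001]), 'tool_rot': array([-6.06803007e-01, -3.08215779e+00,  2.93280905e-03]), 'ft_force': array([-0.22074496,  0.47535042,  0.17369295]), 'torque': array([0.0244708 , 0.00630447, 0.0239947 ]), 'grip_force': 0.0, 'grip_width': 0.9966537661813161}
scene [[507.2, 0.0, 316.0], [0.0, 507.2, 204.2], [0.0, 0.0, 1.0]] [[-0.377, 0.611, -0.696, 1.272], [0.926, 0.257, -0.276, 0.241], [0.01, -0.749, -0.663, 0.855], [0.0, 0.0, 0.0, 1.0]]
top [[490.7, 0.0, 318.3], [0.0, 490.7, 199.9], [0.0, 0.0, 1.0]] [[-0.022, -0.999, 0.047, 0.449], [-1.0, 0.022, 0.006, -0.058], [-0.007, -0.047, -0.999, 1.319], [0.0, 0.0, 0.0, 1.0]]
```

View pics/top1.png

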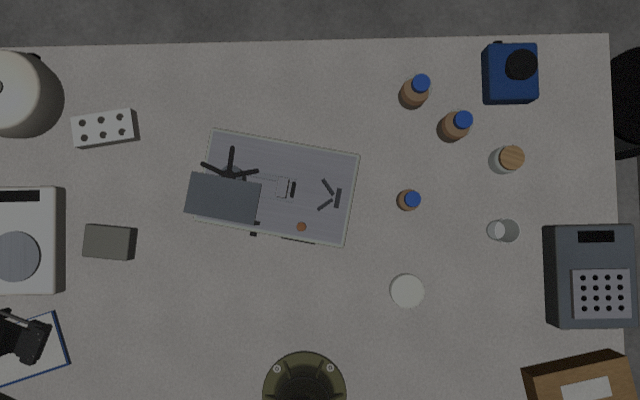

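View pics/scene1.png

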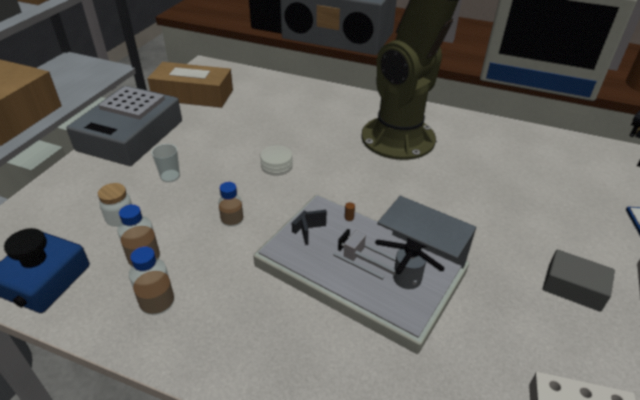

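The top view shows the small bottle's cap at (412,199), the V stop at about (331,195), the pad at (294,189) and the wheel hub at about (230,170). The scene view agrees. I'll enlarge both.

```bash
python3 - <<'E'
from h import *
im=cv2.imread("pics/top1.png")[115:255,175:435]
im=cv2.resize(im,None,fx=3,fy=3,interpolation=cv2.INTER_CUBIC)
im=cv2.convertScaleAbs(im,alpha=1.7)
cv2.imwrite("pics/top1c.png",im)
E
```

```text
(no output)
```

View pics/top1c.png

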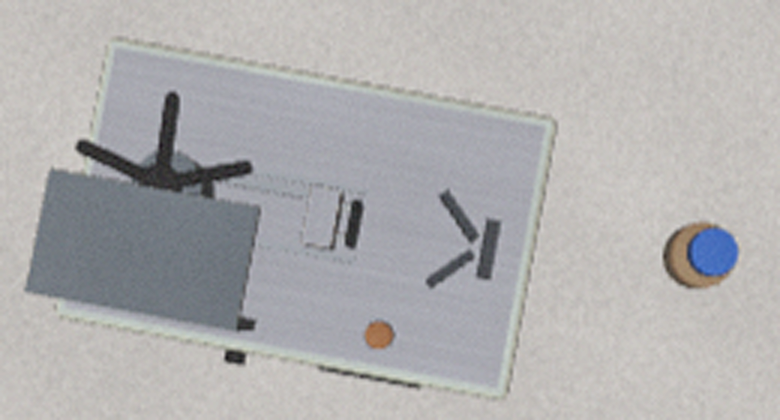

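```bash
python3 - <<'E'
from h import *
c=get_calibration("top")
P=lambda x,y,z: ray(c,175+x/3,115+y/3,z)
cs=[P(112,40,.05),P(553,120,.05),P(505,393,.05),P(62,312,.05)]
for a in cs: print(np.round(a,3))
print("sizes",[round(float(np.linalg.norm(cs[i]-cs[(i+1)%4])),3) for i in range(4)])
ey=(cs[0]-cs[1])+(cs[3]-cs[2]);ey/=np.linalg.norm(ey);ex=np.array([ey[1],-ey[0],0])
print("yaw",np.degrees(np.arctan2(ex[1],ex[0])))
O=np.mean(cs,0)-0.02*ey; O[2]=0
print("O",O,"cradle",O-.09*ey,"wheel",O+.13*ey)
print("hub",P(168,178,.15),"cap",P(713,251,.104),"foot",P(700,256,.03))
g=P(50,170,.162),P(260,207,.162);print("guard",g,np.linalg.norm(g[0]-g[1]),np.mean(g,0))
loc=lambda p:np.round([(p-O)@ex,(p-O)@ey],3)
for n,p in dict(t1=P(173,95,.14),t2=P(82,147,.14),t3=P(248,167,.14),hub=P(168,178,.15),g=np.mean(g,0),pad=P(355,223,.092),v1=P(444,194,.095),v2=P(432,284,.095),vap=P(476,248,.095),vial=P(378,335,.09)).items(): print(n,loc(p),np.round(p,3))
w=O+.13*ey
for p in (P(173,95,.14),P(82,147,.14),P(248,167,.14)):
  d=p-w; print("spoke world az",np.degrees(np.arctan2(d[1],d[0])),np.linalg.norm(d[:2]))
E
```

```text
[0.701 0.223 0.05 ]
[ 0.623 -0.159  0.05 ]
[ 0.388 -0.111  0.05 ]
[0.466 0.269 0.05 ]
sizes [0.39, 0.239, 0.388, 0.24]
yaw -11.602344971779981
O [0.54023434 0.036046   0.        ] cradle [ 0.52213372 -0.05211503  0.        ] wheel [0.56637968 0.16338971 0.        ]
hub [0.56925004 0.15761992 0.15      ] cap [ 0.50346222 -0.28337436  0.104     ] foot [ 0.50267284 -0.28563176  0.03      ]
guard (array([0.5764485 , 0.24871121, 0.162     ]), array([0.54343151, 0.0830724 , 0.162     ])) 0.16889741691231447 [0.55994001 0.16589181 0.162     ]
t1 [0.071 0.136] [0.637 0.155 0.14 ]
t2 [0.017 0.2  ] [0.597 0.229 0.14 ]
t3 [0.025 0.065] [0.578 0.095 0.14 ]
hub [0.004 0.125] [0.569 0.158 0.15 ]
g [-0.007  0.131] [0.56  0.166 0.162]
pad [-0.001 -0.024] [0.534 0.012 0.092]
v1 [ 0.036 -0.093] [ 0.556 -0.063  0.095]
v2 [-0.04  -0.097] [ 0.482 -0.051  0.095]
vap [-0.004 -0.128] [ 0.511 -0.088  0.095]
vial [-0.09 -0.06] [ 0.44  -0.005  0.09 ]
spoke world az -7.11525832971296 0.0715764246982941
spoke world az 64.88502009892328 0.07192929817337373
spoke world az -80.59805228920573 0.0694380375068815
```

Request:
{"fn": "send_rows", "kwargs": {"rows": [{"x":28,"y":-39,"hand":87},{"x":28,"y":-39},{"x":28,"y":-39},{"x":28,"y":-39},{"x":28,"y":-39},{"x":28,"y":-39},{"x":28,"y":-39},{"x":28,"y":-39},{"x":28,"y":-39}]}}

```text
schema error: expected keys hand, x, y, z, roll
```

Request:
{"fn": "send_rows", "kwargs": {"rows": [{"y":-48},{"y":-48},{"y":-48},{"y":-48},{"y":-48},{"y":-48},{"y":-48},{"y":-48},{"y":-48},{"y":-30}]}}

```text
schema error: expected keys hand, x, y, z, roll
```

```bash
python3 - <<'E'
from h import *
s=get_state();print(s["time"],s["position"],s["tool_rot"],s["joint_positions"])
c=get_calibration("wrist");im=get_image("wrist");cv2.imwrite("pics/w1.png",cv2.convertScaleAbs(im,alpha=1.5))
np.savez("w1.npz",m=c["mtx"],T=c["world_from_camera"])
print(c["world_from_camera"],proj(c,[.5035,-.2834,.104]))
E
```

```text
0.1 [0.24631695 0.6011265  0.29128838] [-6.06824243e-01 -3.08219369e+00  2.64976648e-03] [-1.16787653  0.32175177 -0.07008135  1.45151417  0.02260734  1.37081604
 -0.05689422]
[[ 0.37982406  0.8870386   0.26248086  0.17534144]
 [ 0.92505694 -0.36365168 -0.10966818  0.63172004]
 [-0.0018283   0.28446435 -0.95868487  0.38454409]
 [ 0.          0.          0.          1.        ]] [-247.48051352  617.39298458]
```

View pics/w1.png

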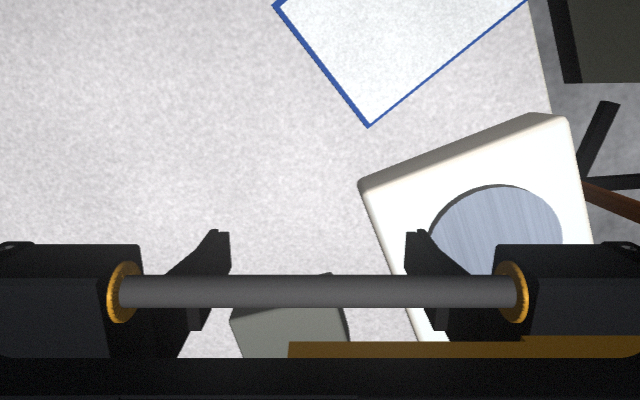

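The wrist view shows only the empty bench near the start, because the rows were refused: every key is required. I'll resend them in full.

Request:
{"fn": "send_rows", "kwargs": {"rows": [{"x":28,"y":-39,"z":0,"roll":0,"hand":87},{"x":28,"y":-39,"z":0,"roll":0,"hand":87},{"x":28,"y":-39,"z":0,"roll":0,"hand":87},{"x":28,"y":-39,"z":0,"roll":0,"hand":87},{"x":28,"y":-39,"z":0,"roll":0,"hand":87},{"x":28,"y":-39,"z":0,"roll":0,"hand":87},{"x":28,"y":-39,"z":0,"roll":0,"hand":87},{"x":28,"y":-39,"z":0,"roll":0,"hand":87},{"x":28,"y":-39,"z":0,"roll":0,"hand":87}]}}

```text
time: 1.05
position: [0.4991, 0.2487, 0.2922]
tool_rot: [-0.607, -3.082, -0.0]
ft_force: [0.1, -0.1, -0.6]
grip_width: 0.999
grip_force: 0.0
```

Request:
{"fn": "send_rows", "kwargs": {"rows": [{"x":6,"y":-48,"z":0,"roll":0,"hand":87},{"x":6,"y":-48,"z":0,"roll":0,"hand":87},{"x":6,"y":-48,"z":0,"roll":0,"hand":87},{"x":6,"y":-48,"z":0,"roll":0,"hand":87},{"x":6,"y":-48,"z":0,"roll":0,"hand":87},{"x":6,"y":-48,"z":0,"roll":0,"hand":87},{"x":6,"y":-48,"z":0,"roll":0,"hand":87},{"x":6,"y":-48,"z":0,"roll":0,"hand":87},{"x":6,"y":-48,"z":0,"roll":0,"hand":87},{"x":6,"y":-48,"z":0,"roll":0,"hand":87}]}}

```text
time: 2.05
position: [0.5583, -0.2312, 0.2923]
tool_rot: [0.606, 3.082, 0.001]
ft_force: [0.9, -0.6, 0.1]
grip_width: 0.999
grip_force: 0.0
```

Request:
{"fn": "send_rows", "kwargs": {"rows": [{"x":0,"y":-40,"z":0,"roll":0,"hand":87},{"x":0,"y":-40,"z":0,"roll":0,"hand":87},{"x":0,"y":0,"z":0,"roll":0,"hand":87},{"x":0,"y":0,"z":0,"roll":0,"hand":87},{"x":0,"y":0,"z":0,"roll":0,"hand":87}]}}

```text
time: 2.55
position: [0.5589, -0.3079, 0.2919]
tool_rot: [-0.604, -3.082, -0.002]
ft_force: [0.3, 0.3, -0.5]
grip_width: 0.999
grip_force: 0.0
```

```bash
python3 - <<'E'
from h import *
s=get_state();print(s["time"],s["position"],s["tool_rot"],s["joint_positions"],s["ft_force"])
c=get_calibration("wrist");im=get_image("wrist");cv2.imwrite("pics/w2.png",cv2.convertScaleAbs(im,alpha=1.5))
np.savez("w2.npz",mtx=c["mtx"],world_from_camera=c["world_from_camera"])
print(proj(c,[.5035,-.2834,.104]))
E
```

```text
2.55 [ 0.55890028 -0.30790938  0.29186002] [-6.04010492e-01 -3.08243369e+00 -2.20188453e-03] [-0.03541505  0.3335222   0.63463916  1.50425522 -0.20050953  1.37027778
  1.79685713] [ 0.26251931  0.28493078 -0.51151726]
[317.58382428 108.57897233]
```

View pics/w2.png

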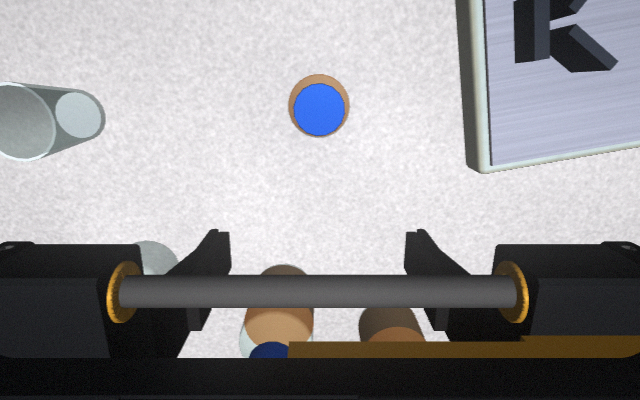

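The wrist view has the cap centre at (319,109), within 1 mm of the top-view estimate, so the bottle is at (0.503, -0.283). I'll grasp it by the cap.

Request:
{"fn": "send_rows", "kwargs": {"rows": [{"x":-28,"y":12,"z":0,"roll":0,"hand":87},{"x":-28,"y":13,"z":0,"roll":0,"hand":87},{"x":0,"y":0,"z":-40,"roll":0,"hand":87},{"x":0,"y":0,"z":-40,"roll":0,"hand":87},{"x":0,"y":0,"z":-40,"roll":0,"hand":87},{"x":0,"y":0,"z":-28,"roll":0,"hand":87},{"x":0,"y":0,"z":0,"roll":0,"hand":87},{"x":0,"y":0,"z":0,"roll":0,"hand":87}]}}

```text
time: 3.4
position: [0.5031, -0.2835, 0.1449]
tool_rot: [0.604, 3.083, 0.0]
ft_force: [0.7, -0.1, 1.3]
grip_width: 1.002
grip_force: 0.0
```

Request:
{"fn": "send_rows", "kwargs": {"rows": [{"x":0,"y":0,"z":0,"roll":0,"hand":30},{"x":0,"y":0,"z":0,"roll":0,"hand":30},{"x":0,"y":0,"z":0,"roll":0,"hand":30},{"x":0,"y":0,"z":0,"roll":0,"hand":30},{"x":0,"y":0,"z":0,"roll":0,"hand":30},{"x":0,"y":0,"z":0,"roll":0,"hand":30},{"x":0,"y":0,"z":0,"roll":0,"hand":30}], "force": 20}}

```text
time: 4.1
position: [0.5025, -0.2844, 0.1443]
tool_rot: [0.607, 3.082, 0.001]
ft_force: [0.4, 1.1, 0.5]
grip_width: 0.453
grip_force: 20.1
```

Request:
{"fn": "send_rows", "kwargs": {"rows": [{"x":0,"y":0,"z":40,"roll":0,"hand":30},{"x":0,"y":0,"z":45,"roll":0,"hand":30},{"x":0,"y":10,"z":30,"roll":0,"hand":30},{"x":4,"y":40,"z":0,"roll":0,"hand":30},{"x":4,"y":45,"z":0,"roll":0,"hand":30},{"x":4,"y":45,"z":0,"roll":0,"hand":30},{"x":4,"y":45,"z":0,"roll":0,"hand":30},{"x":3,"y":35,"z":0,"roll":0,"hand":30},{"x":2,"y":19,"z":0,"roll":0,"hand":30},{"x":0,"y":0,"z":0,"roll":0,"hand":30}]}}

```text
time: 5.1
position: [0.5233, -0.0414, 0.2585]
tool_rot: [-0.597, -3.083, -0.002]
ft_force: [-0.7, -0.8, -1.8]
grip_width: 0.452
grip_force: 20.0
```

Request:
{"fn": "send_rows", "kwargs": {"rows": [{"x":0,"y":0,"z":-20,"roll":0,"hand":30},{"x":0,"y":0,"z":-20,"roll":0,"hand":30},{"x":0,"y":0,"z":-15,"roll":0,"hand":30},{"x":0,"y":0,"z":0,"roll":0,"hand":30},{"x":0,"y":0,"z":0,"roll":0,"hand":30}]}}

```text
time: 5.6
position: [0.5231, -0.0466, 0.2042]
tool_rot: [-0.609, -3.081, 0.001]
ft_force: [-0.0, -0.6, -1.9]
grip_width: 0.453
grip_force: 20.0
```

```bash
python3 - <<'E'
from h import *
s=get_state();print(s["time"],s["position"],s["ft_force"],s["grip_width"],s["joint_positions"])
a=get_image("top")[135:235,230:370];b=get_image("scene")[140:290,250:480]
a=cv2.resize(a,(630,450),interpolation=2)[:,:400];b=cv2.resize(b,(690,450),interpolation=2)[:,:400]
cv2.imwrite("pics/p3.png",cv2.convertScaleAbs(np.hstack([a,b]),alpha=1.6))
E
```

```text
5.6 [ 0.52311612 -0.04662296  0.20422803] [-0.01932002 -0.57399343 -1.87497448] 0.4529120338455447 [-0.39672898  0.12194359  0.46735067  1.88670576 -0.05950716  1.14743322
  1.27266928]
```

View pics/p3.png

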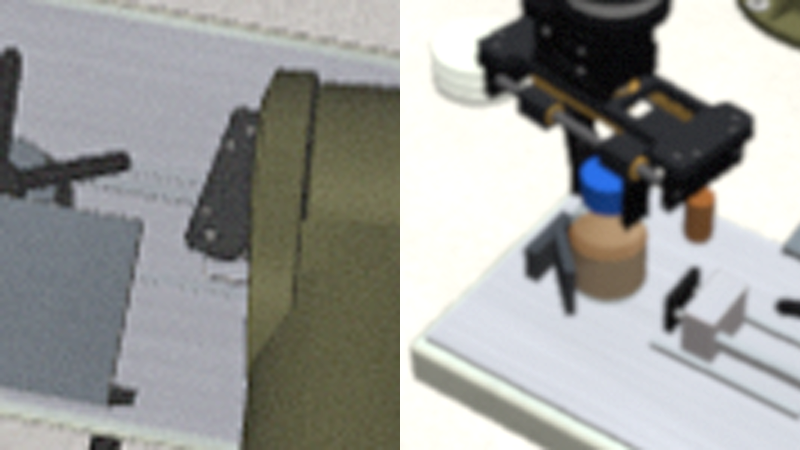

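The scene view shows the bottle hanging upright between the V stop and the pad, clear of both and of the vial. I'll lower it the last 10 mm and release.

Request:
{"fn": "send_rows", "kwargs": {"rows": [{"x":0,"y":2,"z":-5,"roll":0,"hand":30},{"x":0,"y":0,"z":-3,"roll":0,"hand":30},{"x":0,"y":0,"z":-1,"roll":0,"hand":30},{"x":0,"y":0,"z":0,"roll":0,"hand":30},{"x":0,"y":0,"z":0,"roll":0,"hand":30}]}}

```text
time: 6.2
position: [0.5235, -0.0435, 0.1954]
tool_rot: [0.607, 3.082, 0.0]
ft_force: [-0.3, -0.3, -1.5]
grip_width: 0.449
grip_force: 20.0
```

Request:
{"fn": "send_rows", "kwargs": {"rows": [{"x":0,"y":0,"z":-1,"roll":0,"hand":30},{"x":0,"y":0,"z":-0.5,"roll":0,"hand":30},{"x":0,"y":0,"z":0,"roll":0,"hand":30}]}}

```text
time: 6.5
position: [0.5235, -0.0435, 0.1938]
tool_rot: [0.607, 3.082, 0.0]
ft_force: [0.1, -0.1, -2.4]
grip_width: 0.453
grip_force: 20.0
```

Request:
{"fn": "send_rows", "kwargs": {"rows": [{"x":0,"y":0,"z":-0.7,"roll":0,"hand":30},{"x":0,"y":0,"z":-0.7,"roll":0,"hand":30},{"x":0,"y":0,"z":0,"roll":0,"hand":30}]}}

```text
time: 6.8
position: [0.5241, -0.0437, 0.1935]
tool_rot: [0.607, 3.081, 0.001]
ft_force: [-0.9, 0.0, 4.9]
grip_width: 0.453
grip_force: 20.0
```

Request:
{"fn": "send_rows", "kwargs": {"rows": [{"x":0,"y":0,"z":0.7,"roll":0,"hand":43},{"x":0,"y":0,"z":0,"roll":0,"hand":48},{"x":0,"y":0,"z":0,"roll":0,"hand":60},{"x":0,"y":0,"z":0,"roll":0,"hand":80},{"x":0,"y":0,"z":0,"roll":0,"hand":80},{"x":0,"y":0,"z":10,"roll":0,"hand":80},{"x":0,"y":0,"z":40,"roll":0,"hand":80},{"x":0,"y":0,"z":40,"roll":0,"hand":80}]}}

```text
time: 7.6
position: [0.5228, -0.0436, 0.2841]
tool_rot: [-0.607, -3.081, 0.001]
ft_force: [1.9, -0.1, 0.9]
grip_width: 0.906
grip_force: 0.0
```

Request:
{"fn": "send_rows", "kwargs": {"rows": [{"x":14,"y":39,"z":0,"roll":7.8,"hand":0},{"x":16,"y":39,"z":0,"roll":7.8,"hand":0},{"x":17,"y":39,"z":0,"roll":7.8,"hand":0},{"x":17,"y":39,"z":0,"roll":7.8,"hand":0},{"x":17,"y":39,"z":0,"roll":7.8,"hand":0},{"x":17,"y":38,"z":0,"roll":8,"hand":0},{"x":0,"y":0,"z":0,"roll":0,"hand":0},{"x":0,"y":0,"z":0,"roll":0,"hand":0}], "force": 20}}

```text
time: 8.4
position: [0.6214, 0.1906, 0.283]
tool_rot: [0.675, -3.068, 0.001]
ft_force: [-0.2, 0.2, -0.2]
grip_width: 0.278
grip_force: 0.0
```

```bash
python3 - <<'E'
from h import *
s=get_state();print(s["time"],s["position"],s["tool_rot"],s["joint_positions"],s["ft_force"],s["grip_width"])
c=get_calibration("wrist");im=get_image("wrist")
im=cv2.convertScaleAbs(im,alpha=1.5)
W=np.array([.5664,.1634,.14])
def dot(p,col):
    cv2.circle(im,tuple(int(round(t)) for t in proj(c,p)),2,col,-1)
dot(W+[0,0,.01],(0,0,255))
for a in(-7.6,64.4,-79.6): dot(W+.075*np.array([np.cos(np.radians(a)),np.sin(np.radians(a)),0]),(0,255,0))
p=s["position"].copy(); 
for z in(.222,.122): p[2]=z;dot(p,(255,0,255));print(proj(c,p))
print(proj(c,W+[0,0,.01]))
cv2.imwrite("pics/w4.png",im)
t=get_image("top");cv2.imwrite("pics/t4.png",t)
E
```

```text
8.4 [0.62137185 0.19063084 0.28296003] [ 6.74720769e-01 -3.06761706e+00  8.27915407e-04] [-0.54832535  0.32713648  0.26744807  1.47426552 -0.08660599  1.35253441
  1.72821327] [-0.20007099  0.20473314 -0.19846799] 0.2778425566236102
[316.97690625 253.78015783]
[317.09071103 193.22320925]
[314.31719581 111.64133531]
```

View pics/w4.png

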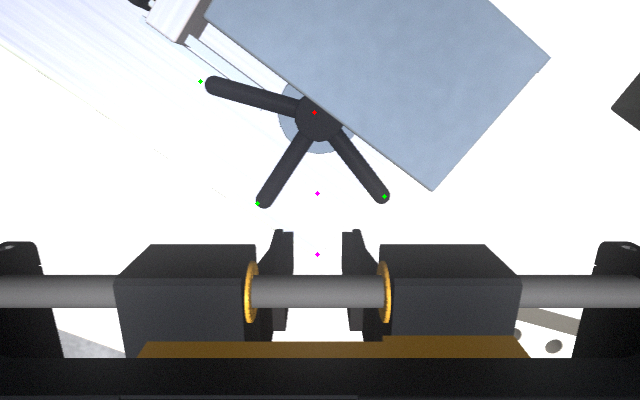

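The wrist view shows the hub at (317,119), spoke ends at (207,83), (262,203) and (384,199), and the fingers' landing point midway between the two spokes.

```bash
python3 - <<'E'
from h import *
c=get_calibration("wrist")
h=ray(c,317.5,119,.15)
T=[ray(c,*p,.142) for p in((206,83),(261,206),(386,201))]
print(h)
from scipy.optimize import least_squares
f=lambda q:np.concatenate([t[:2]-q[:2]-.075*np.array([np.cos(q[2]+k),np.sin(q[2]+k)]) for t,k in zip(T,np.radians([-72,0,72]))])
r=least_squares(f,[.566,.163,-.13]);print(r.x[:2],np.degrees(r.x[2]),r.fun*1000)
W=r.x[:2]
# arc table
for a in list(range(55,-66,-5)): print(a,np.round(1000*(W+.06*np.array([np.cos(np.radians(a)),np.sin(np.radians(a))])),1), "yaw",a+90)
E
```

```text
[0.56985485 0.16456143 0.15      ]
[0.56734754 0.16520341] -8.965102264993094 [ 0.26023994  0.52596485 -0.48699239  0.33102069  0.22675245 -0.85698554]
55 [601.8 214.4] yaw 145
50 [605.9 211.2] yaw 140
45 [609.8 207.6] yaw 135
40 [613.3 203.8] yaw 130
35 [616.5 199.6] yaw 125
30 [619.3 195.2] yaw 120
25 [621.7 190.6] yaw 115
20 [623.7 185.7] yaw 110
15 [625.3 180.7] yaw 105
10 [626.4 175.6] yaw 100
5 [627.1 170.4] yaw 95
0 [627.3 165.2] yaw 90
-5 [627.1 160. ] yaw 85
-10 [626.4 154.8] yaw 80
-15 [625.3 149.7] yaw 75
-20 [623.7 144.7] yaw 70
-25 [621.7 139.8] yaw 65
-30 [619.3 135.2] yaw 60
-35 [616.5 130.8] yaw 55
-40 [613.3 126.6] yaw 50
-45 [609.8 122.8] yaw 45
-50 [605.9 119.2] yaw 40
-55 [601.8 116.1] yaw 35
-60 [597.3 113.2] yaw 30
-65 [592.7 110.8] yaw 25
```

Request:
{"fn": "send_rows", "kwargs": {"rows": [{"x":0,"y":0,"z":0,"roll":0,"hand":0},{"x":0,"y":0,"z":0,"roll":0,"hand":0},{"x":0,"y":0,"z":-30,"roll":0,"hand":0},{"x":0,"y":0,"z":-30,"roll":0,"hand":0},{"x":0,"y":0,"z":-28,"roll":0,"hand":0},{"x":0,"y":0,"z":0,"roll":0,"hand":0}]}}

```text
time: 9.1
position: [0.6188, 0.1882, 0.1909]
tool_rot: [0.669, -3.061, 0.002]
ft_force: [-0.6, 0.9, -0.5]
grip_width: 0.004
grip_force: 0.0
```

Request:
{"fn": "send_rows", "kwargs": {"rows": [{"x":2,"y":-4.9,"z":0,"roll":-5,"hand":0},{"x":1.6,"y":-5,"z":0,"roll":-5,"hand":0},{"x":1.1,"y":-5.1,"z":0,"roll":-5,"hand":0},{"x":0.7,"y":-5.2,"z":0,"roll":-5,"hand":0},{"x":0.2,"y":-5.2,"z":0,"roll":-5,"hand":0}]}}

```text
time: 9.6
position: [0.6279, 0.1675, 0.1975]
tool_rot: [0.011, 3.138, 0.01]
ft_force: [1.6, 5.7, -1.9]
grip_width: 0.005
grip_force: 3.1
```

Request:
{"fn": "send_rows", "kwargs": {"rows": [{"x":-0.2,"y":-5.2,"z":0,"roll":-5,"hand":0},{"x":-0.7,"y":-5.2,"z":0,"roll":-5,"hand":0},{"x":-1.1,"y":-5.1,"z":0,"roll":-5,"hand":0},{"x":-1.6,"y":-5,"z":0,"roll":-5,"hand":0},{"x":-2,"y":-4.9,"z":0,"roll":-5,"hand":0}]}}

```text
time: 10.1
position: [0.6229, 0.1416, 0.1976]
tool_rot: [0.69, 3.061, 0.01]
ft_force: [3.6, 5.0, -2.1]
grip_width: 0.007
grip_force: 3.1
```

Request:
{"fn": "send_rows", "kwargs": {"rows": [{"x":-2.4,"y":-4.6,"z":0,"roll":-5,"hand":0},{"x":-2.8,"y":-4.4,"z":0,"roll":-5,"hand":0},{"x":-3.2,"y":-4.2,"z":0,"roll":-5,"hand":0},{"x":-3.5,"y":-3.8,"z":0,"roll":-5,"hand":0}]}}

```text
time: 10.5
position: [0.6116, 0.124, 0.1979]
tool_rot: [1.211, 2.894, 0.011]
ft_force: [4.5, 4.5, -2.0]
grip_width: 0.006
grip_force: 3.0
```

Request:
{"fn": "send_rows", "kwargs": {"rows": [{"x":-3.9,"y":-3.6,"z":0,"roll":-5,"hand":0},{"x":-4.1,"y":-3.1,"z":0,"roll":-5,"hand":0},{"x":-4.5,"y":-2.9,"z":0,"roll":-5,"hand":0},{"x":0,"y":0,"z":0,"roll":0,"hand":0}]}}

```text
time: 10.9
position: [0.5991, 0.1132, 0.198]
tool_rot: [1.576, 2.713, 0.01]
ft_force: [3.6, 2.3, 0.4]
grip_width: 0.007
grip_force: 2.3
```

Request:
{"fn": "send_rows", "kwargs": {"rows": [{"x":4,"y":3,"z":0,"roll":0,"hand":0},{"x":0,"y":0,"z":45,"roll":8.5,"hand":0},{"x":3,"y":9,"z":0,"roll":8.5,"hand":0},{"x":3,"y":9,"z":0,"roll":8.5,"hand":0},{"x":3,"y":9,"z":0,"roll":8.5,"hand":0},{"x":3,"y":9,"z":0,"roll":8.5,"hand":0},{"x":2,"y":9,"z":0,"roll":8.5,"hand":0},{"x":1,"y":9,"z":0,"roll":8.5,"hand":0},{"x":1,"y":9,"z":0,"roll":8.5,"hand":0},{"x":0,"y":9,"z":0,"roll":8.5,"hand":0}]}}

```text
time: 11.9
position: [0.6172, 0.1869, 0.2406]
tool_rot: [0.454, -3.108, 0.001]
ft_force: [-0.3, -0.2, 0.2]
grip_width: 0.003
grip_force: 0.0
```

Request:
{"fn": "send_rows", "kwargs": {"rows": [{"x":0,"y":9,"z":0,"roll":8.5,"hand":0},{"x":0,"y":1,"z":0,"roll":8,"hand":0},{"x":0,"y":0,"z":0,"roll":0,"hand":0},{"x":0,"y":0,"z":0,"roll":0,"hand":0}]}}

```text
time: 12.3
position: [0.6172, 0.1965, 0.2404]
tool_rot: [0.88, -3.015, 0.0]
ft_force: [0.6, -0.5, -0.8]
grip_width: 0.003
grip_force: 0.0
```

```bash
python3 - <<'E'
from h import *
s=get_state();print(s["time"],s["position"],s["tool_rot"],s["ft_force"])
c=get_calibration("wrist");w=get_image("wrist");np.savez("w5.npz",mtx=c["mtx"],world_from_camera=c["world_from_camera"])
p=s["position"].copy();p[2]=.14;print(proj(c,p))
t=get_image("scene")[100:300,200:500]
w=cv2.resize(w,(480,300));t=cv2.resize(t,(450,300),interpolation=2)[:,:300]
cv2.imwrite("pics/w5.png",cv2.convertScaleAbs(np.hstack([w,t]),alpha=1.5))
E
```

```text
12.3 [0.61716154 0.19645129 0.24040055] [ 8.79720116e-01 -3.01546014e+00  4.04777281e-04] [ 0.59169424 -0.5349421  -0.78227826]
[317.43708889 223.17516034]
```

View pics/w5.png

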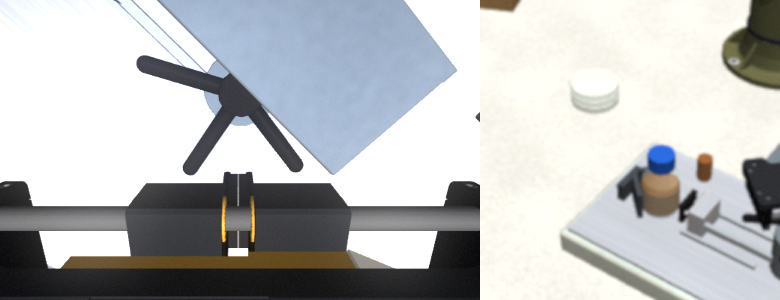

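The left pane shows the closed fingers centred between two spokes. The right pane shows the bottle standing upright between the V stop and the pad, with the vial untouched. Now stroke 2.

Request:
{"fn": "send_rows", "kwargs": {"rows": [{"x":0,"y":0,"z":-45,"roll":0,"hand":0},{"x":0,"y":0,"z":0,"roll":0,"hand":0},{"x":3,"y":-3.8,"z":0,"roll":-5,"hand":0},{"x":2.2,"y":-5,"z":0,"roll":-5,"hand":0},{"x":1.9,"y":-4.9,"z":0,"roll":-5,"hand":0},{"x":1.4,"y":-5,"z":0,"roll":-5,"hand":0},{"x":1,"y":-5.1,"z":0,"roll":-5,"hand":0},{"x":0.5,"y":-5.3,"z":0,"roll":-5,"hand":0}]}}

```text
time: 13.2
position: [0.6271, 0.1718, 0.1966]
tool_rot: [-0.071, 3.139, 0.009]
ft_force: [1.2, 7.0, -0.2]
grip_width: 0.003
grip_force: 3.2
```

Request:
{"fn": "send_rows", "kwargs": {"rows": [{"x":0,"y":-5.2,"z":0,"roll":-5,"hand":0},{"x":-0.4,"y":-5.2,"z":0,"roll":-5,"hand":0},{"x":-0.9,"y":-5.2,"z":0,"roll":-5,"hand":0}]}}

```text
time: 13.5
position: [0.6264, 0.1559, 0.1967]
tool_rot: [0.339, 3.121, 0.008]
ft_force: [3.3, 6.1, -2.5]
grip_width: 0.007
grip_force: 3.2
```

Request:
{"fn": "send_rows", "kwargs": {"rows": [{"x":-1.1,"y":-5,"z":0,"roll":-5,"hand":0},{"x":-1.8,"y":-5,"z":0,"roll":-5,"hand":0}]}}

```text
time: 13.7
position: [0.6237, 0.1456, 0.1967]
tool_rot: [0.61, 3.079, 0.008]
ft_force: [3.0, 5.7, -3.2]
grip_width: 0.007
grip_force: 3.2
```

Request:
{"fn": "send_rows", "kwargs": {"rows": [{"x":-2.1,"y":-4.7,"z":0,"roll":-5,"hand":0},{"x":-1.3,"y":-2.3,"z":0,"roll":-2.5,"hand":0}]}}

```text
time: 13.9
position: [0.6204, 0.1381, 0.1968]
tool_rot: [0.81, 3.033, 0.008]
ft_force: [4.2, 4.8, -2.6]
grip_width: 0.003
grip_force: 3.1
```

Request:
{"fn": "send_rows", "kwargs": {"rows": [{"x":-1.3,"y":-2.3,"z":0,"roll":-2.5,"hand":0},{"x":-3,"y":-4.3,"z":0,"roll":-5,"hand":0}]}}

```text
time: 14.1
position: [0.6167, 0.1318, 0.197]
tool_rot: [1.005, 2.973, 0.009]
ft_force: [4.8, 4.7, -2.5]
grip_width: 0.005
grip_force: 3.2
```

Request:
{"fn": "send_rows", "kwargs": {"rows": [{"x":-3.3,"y":-4.1,"z":0,"roll":-5,"hand":0},{"x":-1.8,"y":-1.9,"z":0,"roll":-2.5,"hand":0}]}}

```text
time: 14.3
position: [0.6115, 0.125, 0.1971]
tool_rot: [1.199, 2.9, 0.008]
ft_force: [5.0, 5.9, -1.9]
grip_width: 0.004
grip_force: 3.1
```

Request:
{"fn": "send_rows", "kwargs": {"rows": [{"x":-1.9,"y":-1.8,"z":0,"roll":-2.5,"hand":0},{"x":-4,"y":-3.4,"z":0,"roll":-5,"hand":0}]}}

```text
time: 14.5
position: [0.6062, 0.1199, 0.1972]
tool_rot: [1.385, 2.815, 0.009]
ft_force: [5.5, 4.0, -2.3]
grip_width: 0.006
grip_force: 3.1
```

Request:
{"fn": "send_rows", "kwargs": {"rows": [{"x":-4.2,"y":-3,"z":0,"roll":-5,"hand":0}]}}

```text
time: 14.6
position: [0.6019, 0.1165, 0.1972]
tool_rot: [1.509, 2.751, 0.009]
ft_force: [6.2, 4.0, -2.9]
grip_width: 0.003
grip_force: 3.3
```

Request:
{"fn": "send_rows", "kwargs": {"rows": [{"x":4,"y":3,"z":0,"roll":0,"hand":0},{"x":0,"y":0,"z":45,"roll":8.5,"hand":0},{"x":3,"y":9,"z":0,"roll":8.5,"hand":0},{"x":3,"y":9,"z":0,"roll":8.5,"hand":0},{"x":3,"y":9,"z":0,"roll":8.5,"hand":0},{"x":2,"y":9,"z":0,"roll":8.5,"hand":0},{"x":1,"y":9,"z":0,"roll":8.5,"hand":0},{"x":0,"y":9,"z":0,"roll":8.5,"hand":0},{"x":0,"y":9,"z":0,"roll":8.5,"hand":0},{"x":0,"y":9,"z":0,"roll":8.5,"hand":0}]}}

```text
time: 15.6
position: [0.616, 0.1898, 0.2408]
tool_rot: [0.536, -3.095, 0.0]
ft_force: [-1.1, -0.1, -0.0]
grip_width: 0.007
grip_force: 0.0
```

Request:
{"fn": "send_rows", "kwargs": {"rows": [{"x":0,"y":9,"z":0,"roll":8.5,"hand":0},{"x":0,"y":2,"z":0,"roll":8,"hand":0},{"x":0,"y":0,"z":0,"roll":0,"hand":0},{"x":0,"y":0,"z":0,"roll":0,"hand":0}]}}

```text
time: 16.0
position: [0.6161, 0.2002, 0.2405]
tool_rot: [0.959, -2.991, 0.0]
ft_force: [1.0, 0.2, 0.2]
grip_width: 0.007
grip_force: 0.0
```

```bash
python3 - <<'E'
from h import *
s=get_state();print(s["time"],s["position"],s["tool_rot"],s["ft_force"])
w=get_image("wrist")
t=get_image("scene")[170:270,260:400]
w=cv2.resize(w,(480,300))[:,60:420];t=cv2.resize(t,(420,300),interpolation=2)
cv2.imwrite("pics/w6.png",cv2.convertScaleAbs(np.hstack([w,t]),alpha=1.5))
E
```

```text
16.0 [0.6160862  0.20016403 0.24048231] [ 9.58831207e-01 -2.99129520e+00  2.87753729e-04] [0.97454178 0.23776242 0.19034675]
```

View pics/w6.png

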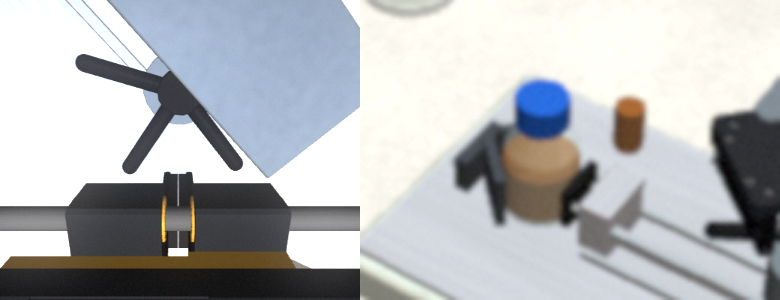

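Left pane: fingers midway between spokes again. Right pane: pad near or at the bottle, which stands upright. I'll insert and go slowly.

Request:
{"fn": "send_rows", "kwargs": {"rows": [{"x":0,"y":0,"z":-45,"roll":0,"hand":0},{"x":0,"y":0,"z":0,"roll":0,"hand":0},{"x":2.6,"y":-4.6,"z":0,"roll":-5,"hand":0},{"x":2.5,"y":-4.8,"z":0,"roll":-5,"hand":0},{"x":2.1,"y":-4.8,"z":0,"roll":-5,"hand":0},{"x":0.8,"y":-2.5,"z":0,"roll":-2.5,"hand":0}]}}

```text
time: 16.7
position: [0.624, 0.1849, 0.1965]
tool_rot: [-0.491, 3.103, 0.004]
ft_force: [0.1, 4.4, 0.1]
grip_width: 0.006
grip_force: 2.0
```

Request:
{"fn": "send_rows", "kwargs": {"rows": [{"x":0.8,"y":-2.5,"z":0,"roll":-2.5,"hand":0},{"x":0.7,"y":-2.5,"z":0,"roll":-2.5,"hand":0}]}}

```text
time: 16.9
position: [0.625, 0.1828, 0.1965]
tool_rot: [-0.361, 3.12, 0.009]
ft_force: [-0.8, 7.1, -1.7]
grip_width: 0.008
grip_force: 3.3
```

Request:
{"fn": "send_rows", "kwargs": {"rows": [{"x":0.6,"y":-2.5,"z":0,"roll":-2.5,"hand":0}]}}

```text
time: 17.0
position: [0.6257, 0.1806, 0.1965]
tool_rot: [-0.294, 3.127, 0.009]
ft_force: [1.1, 6.8, -0.7]
grip_width: 0.004
grip_force: 3.3
```

Request:
{"fn": "send_rows", "kwargs": {"rows": [{"x":0.4,"y":-2.6,"z":0,"roll":-2.5,"hand":0}]}}

```text
time: 17.1
position: [0.6262, 0.1779, 0.1966]
tool_rot: [-0.225, 3.132, 0.009]
ft_force: [-0.0, 6.9, -2.1]
grip_width: 0.007
grip_force: 3.4
```

Request:
{"fn": "send_rows", "kwargs": {"rows": [{"x":0.3,"y":-2.6,"z":0,"roll":-2.5,"hand":0}]}}

```text
time: 17.2
position: [0.6266, 0.1754, 0.1966]
tool_rot: [-0.157, 3.136, 0.009]
ft_force: [0.3, 7.2, -1.9]
grip_width: 0.007
grip_force: 3.4
```

Request:
{"fn": "send_rows", "kwargs": {"rows": [{"x":0.2,"y":-2.6,"z":0,"roll":-2.5,"hand":0}]}}

```text
time: 17.3
position: [0.627, 0.1727, 0.1966]
tool_rot: [-0.088, 3.139, 0.009]
ft_force: [1.7, 7.3, -1.9]
grip_width: 0.006
grip_force: 3.4
```

Request:
{"fn": "send_rows", "kwargs": {"rows": [{"x":0.1,"y":-2.6,"z":0,"roll":-2.5,"hand":0}]}}

```text
time: 17.4
position: [0.6272, 0.1703, 0.1966]
tool_rot: [-0.02, 3.14, 0.009]
ft_force: [2.2, 7.7, -2.2]
grip_width: 0.005
grip_force: 3.8
```

Request:
{"fn": "send_rows", "kwargs": {"rows": [{"x":0,"y":-2.6,"z":0,"roll":-2.5,"hand":0}]}}

```text
time: 17.5
position: [0.6273, 0.168, 0.1966]
tool_rot: [0.048, 3.139, 0.01]
ft_force: [2.0, 8.3, -2.4]
grip_width: 0.006
grip_force: 4.1
```

Request:
{"fn": "send_rows", "kwargs": {"rows": [{"x":0,"y":-2.6,"z":0,"roll":-2.5,"hand":0}]}}

```text
time: 17.6
position: [0.6274, 0.1658, 0.1967]
tool_rot: [0.116, 3.137, 0.011]
ft_force: [2.4, 8.0, -2.8]
grip_width: 0.007
grip_force: 4.5
```

Request:
{"fn": "send_rows", "kwargs": {"rows": [{"x":0,"y":-0.6,"z":0,"roll":-0.6,"hand":0},{"x":0,"y":0,"z":0,"roll":0,"hand":0}]}}

```text
time: 17.8
position: [0.6274, 0.1652, 0.1966]
tool_rot: [0.131, 3.137, 0.011]
ft_force: [2.1, 8.4, -3.5]
grip_width: 0.006
grip_force: 4.1
```

Request:
{"fn": "send_rows", "kwargs": {"rows": [{"x":-0.1,"y":-1.2,"z":0,"roll":-1.2,"hand":0}]}}

```text
time: 17.9
position: [0.6275, 0.1645, 0.1967]
tool_rot: [0.163, 3.135, 0.012]
ft_force: [3.0, 8.5, -2.6]
grip_width: 0.006
grip_force: 4.7
```

Request:
{"fn": "send_rows", "kwargs": {"rows": [{"x":0,"y":3,"z":0,"roll":0,"hand":0},{"x":0,"y":5,"z":0,"roll":0,"hand":0},{"x":0,"y":5,"z":0,"roll":0,"hand":0},{"x":0,"y":0,"z":40,"roll":0,"hand":0},{"x":5,"y":0,"z":45,"roll":0,"hand":0},{"x":10,"y":40,"z":0,"roll":0,"hand":0},{"x":0,"y":40,"z":0,"roll":0,"hand":0},{"x":0,"y":40,"z":0,"roll":0,"hand":0},{"x":0,"y":0,"z":0,"roll":0,"hand":0}]}}

```text
time: 18.8
position: [0.6394, 0.3006, 0.2793]
tool_rot: [-0.151, -3.135, -0.006]
ft_force: [-0.7, 1.2, 0.1]
grip_width: 0.008
grip_force: 0.0
```

```bash
python3 - <<'E'
from h import *
s=get_state();print(s["time"],s["position"],s["ft_force"])
a=get_image("top")[145:225,220:360]
t=get_image("scene")[170:270,260:400]
a=cv2.resize(a,(525,300),interpolation=2)[:,125:];t=cv2.resize(t,(420,300),interpolation=2)[:,:400]
cv2.imwrite("pics/end.png",cv2.convertScaleAbs(np.hstack([a,t]),alpha=1.5))
E
```

```text
18.8 [0.63941655 0.30062209 0.27927984] [-0.65719661  1.15791334  0.05662921]
```

View pics/end.png

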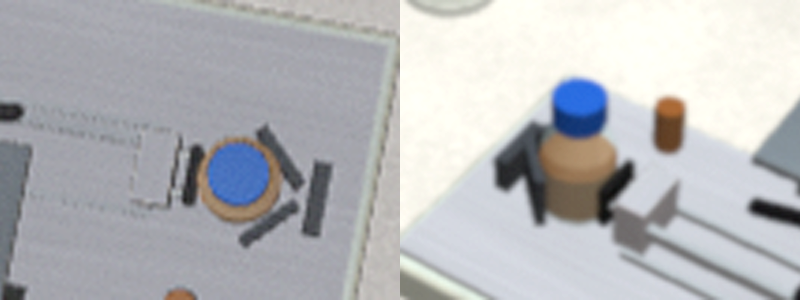

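Both views show the bottle upright, pressed by the pad (crop 192,175) into both V plates, with the vial in place and the arm clear. I'm handing it in.

```bash
python3 -c "from bench import *;print(close_job())"
```

```text
the job is handed in; nothing more can be done
None
```

The job is handed in: the bottle stands clamped upright against the V stop, the wheel push having risen to about 1.4–1.5 times the free push, and the arm is clear of everything; no verdict came back.

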